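# Pump the bench lubricator up until its indicator pin is out

### The job

Charge the blue bench lubricator: with the fingertips, push its black palm plunger down and let it spring back up, again and again, until the indicator pin beside it has come fully out, with the whole green band at the pin's foot showing above the brass collar. Only push: do not touch the pin, do not pick up or shift the lubricator, and leave the things round it where they are. Finish with the plunger let right up and the hand clear.

Things in the scene. Friction and masses are not known exactly. Their poses are not given: they have to be found in the camera images.
- pump: The lubricator: a blue housing on a dark steel foot 110 x 200 mm (x by y), 3 kg, standing loose on rubber feet. Origin at the centre of its underside on the table; x across the short side, y along the long side from the pin towards the plunger, z up. The plunger's axis is vertical at (0, +35 mm), the pin's at (0, -45 mm). The blue housing is 70 x 150 mm, its top 97 mm over the table. It turns up to 0.6 rad either way from one start to the next.
- plunger_top (a point): Centre of the flat top of the black palm plunger, a round knob 50 mm across (flat part 42 mm), 16 mm thick; 160 mm over the table when up. It is pushed straight down by up to 17 mm, and springs back by itself.
- plunger (a joint): How far the plunger is down, in m: 0 = fully up, 0.017 = down on its stop. Spring force about 7 N at the top, rising to about 12 N at the bottom. An inner ratchet lifts the pin while the plunger RISES: each full stroke (down, then let right up) raises the pin by about 10 to 15 mm; a 13 mm deep stroke raises it about 5 mm, an 8 mm one 5 mm or nothing. Strokes after the pin is out do no harm.
- pin_tip (a point): Tip (top centre) of the round indicator pin, 12 mm thick: red above, a green band 10 mm wide at its foot, a thinner bare steel shank below that. The tip is 5 mm above the brass collar (112 mm over the table) when the pin is in, 55 mm above the collar (162 mm over the table) when fully out. The collar is 26 mm across.
- pin (a joint): How far the pin is out, in m: 0 = in, 0.050 = fully out; it starts somewhere between 0 and 0.012 and stays where the last stroke left it. The green band is fully in sight from 0.047.
- oil_bottle: Bystander: amber squeeze bottle with pointed nozzle, 55 mm across, 206 mm tall, beside the plunger; loose. Origin at the centre of its underside.
- tape: Bystander: roll of brown tape, 96 mm across, 48 mm tall, beside the pin; loose. Origin at the centre of its underside.
- driver: Bystander: red screwdriver, 197 mm long, lying in front of the lubricator; loose. Origin at the centre of its underside.
- can: Bystander: white and teal drinks can, 65 mm across, 124 mm tall, behind the lubricator; loose. Origin at the centre of its underside.
- jar: Bystander: open glass jar, 59 mm across, 83 mm tall, behind the lubricator; loose. Origin at the centre of its underside.
- cutter: Bystander: yellow box cutter, 155 mm long, lying to the right; loose. Origin at the centre of its underside.
- key_ring: Bystander: bunch of keys, 104 x 115 mm, lying flat to the right; loose. Origin at the centre of its underside.

How it is judged (in metres and radians):
On the way, in this order (a step that is already met when the one before it is completed fails the run):
1. the plunger is pushed down (value of joint plunger above 0.006 m and contact force between the fingers and plunger above 1 N).
2. the pin is half out (value of joint pin above 0.025 m), for 0.1 s.
3. the pin is fully out (value of joint pin above 0.047 m), for 0.1 s.
At the end, for the whole second after the job is handed in: The pin is out by more than 47 mm of its 50 mm (whole green band showing), the plunger is up to within 2 mm, the lubricator stands at rest within 20 mm of where it stood and every bystander within 30 mm of where it was (value of joint pin above 0.047 m and value of joint plunger below 0.002 m and distance of pump from where it was at the start of the episode below 0.02 m and angle between pump's own z axis and vertical below 0.05 rad and linear speed of pump below 0.02 m/s and distance of each of oil_bottle, tape, driver, can, jar, cutter, key_ring from where it was at the start of the episode below 0.03 m); the robot touches nothing.
It fails at once if the robot touches the indicator pin (contact force between any of the fingers, the arm and pin above 0.5 N).
It fails at once if the lubricator is shifted, lifted or tipped (distance of pump from where it was at the start of the episode above 0.02 m or height (world z) of pump above 0.008 m or angle between pump's own z axis and vertical above 0.06 rad).
It fails at once if a bystander is moved or lifted (distance of any of oil_bottle, tape, driver, can, jar, cutter, key_ring from where it was at the start of the episode above 0.03 m).
It also fails if it takes over 42 s, if anything falls off the work surface, if the arm or the gripper's body presses on something with over 40 N, if the wrist force passes 120 N, or if a joint passes its speed limit or range.

### The arm

A 6-joint arm with a two-finger parallel gripper is mounted at the origin on a cart in front of the work surface, level with it; the furniture and walls round the work are solid. World frame = base frame: x ahead of the robot, y to its left, z up, the work surface at z = 0. Lengths are in m, angles in degrees, forces in N, time in s.
With the tool pointing down it reaches from about 0.35 to 0.875 m from the base axis. Payload 4.2 kg.
Tool frame: the origin (TCP) lies midway between the tips of the shut fingers; the grasp point (between the pads) lies 19 mm behind it; z points along the fingers, y is the line along which they close (so a half turn about z gives the same grasp; the last joint's range is limited). The gripper opens to 87 mm and grips with 3 to 60 N. Pads are 19 mm wide; open, the fingers measure 117 mm over their backs; the gripper's body (75 mm by 190 mm) begins 51 mm behind the grasp point.
Start: joints at [-53.365, 22.042, 0.453, 0, -68.411, -14.817], TCP at [0.232, -0.58, 0.223] pointing down, gripper open.
Joint ranges: [-179.83, 179.83], [-69.29, 118.12], [-61.27, 80.66], [-181.25, 117.63], [-171.15, -9.14], [-177.46, 177.46]. Speed limits (degrees/s): [159.86, 159.86, 180, 180, 180, 180].

### API

Orientations are given as a 3x3 rotation matrix whose columns are the frame's x, y, z axes.
In Python, from station import r, cams gives the robot as it stands.
- The arm moves only by the tool play_rows, never from a script. Its argument "commands" is text: rows parted by semicolons, each of 6 numbers parted by spaces: the shift along the world's x, y, z normalised to -1 to 1, where 1 is 30 mm, then the turn, a rotation vector about the world's x, y, z normalised to -1 to 1, where 1 is 0.15 rad. A call has 1 to 20 rows; each row shifts and turns the commanded pose from where the row before left it; what a row does not reach is not made up. A row lasts 1/10 s, in which the tool goes at most 50 mm and 8.59 degrees, less where a joint would pass 70% of its speed; a pose out of reach is approached as far as the arm can. A call with a number of a shift or a turn outside -1 to 1 is refused whole. A call with a gripper value outside its range is refused whole. "grip" is the finger opening in mm, from 0 to 87, set as the call begins (left out, the last holds). The fingers move at their own pace and stop on an object; the grip force is fixed at half the most. Time passes only in rows, so rows that do not move let the fingers close. It gives the time, the measured TCP pose, the force, the opening and the grip force at its end, in the units of the state.
- r.sense(): the state, without advancing time (a new reading comes with each control period).
- cams.capture(name): name is "scene" or "top" or "wrist"; returns (picture, depth): 384x512x3 uint8, blue, green, red; 384x512 float32, m along the optical axis (not along the pixel's ray), 0 where there is no reading.
- cams.camera_info(name): a dict with "mtx" (3x3 intrinsics, pixels), "R" (3x3) and "t" (3): a world point X has camera coordinates R X + t. Camera axes: x right, y down, z forward; pixel columns grow to the right and rows downward; lengths in m; the calibration is good to about 2 mm. A picture is of the moment at which its call begins: read the wrist's pose just before it. camera_info takes no time and is no camera call; for the wrist camera it gives the pose at the moment of the call.
- r.finish_job(): hands the job in; it is judged then, once.
The state is a dict: "time_s": time; "joints": joint angles; "joint_velocities": joint speeds; "effort": joint torques, N m; "tcp_pos": TCP position; "ee_rot": TCP orientation; "wrist_force": force on the tool from outside, world axes, zero at the start; "moment": the same for the moment, N m; "gripper_width": opening from 0.0 (shut) to 1.0 (fully open); "gripper_force": force on a finger pad.
Only numpy, scipy, OpenCV 4.12 (cv2) and the standard library are available. Lean on these libraries where they do the work, as an engineer would, in place of code of your own. Each camera call takes 0.05 s, during which the arm holds its last target. There are 200 camera calls.

## Working session

There is one attempt and no reset: what is moved stays moved. The work goes in short steps, Python scripts to look and compute and a tool call to move; the robot and the scene stay as the last step left them, time stands still between calls to the robot, and variables do not carry over. Pictures are saved under pics/ and viewed, at most 10 in all, crops included, and the job is handed in when it is done.

Besides the shell and the picture viewer there is one more tool, called after "Emit:" as name(argument=value, ...), one argument or row to a line, values as JSON. play_rows: Moves the arm, as the interface text tells. Scaled input: -1 to 1 covers 30 mm each way for a shift and 0.15 rad each way for a turn. Its arguments: {"type":"object","properties":{"commands":{"type":"string"},"grip":{"type":"number"}},"required":["commands"]}

```bash
mkdir -p pics; ls; python3 - <<'E'
from station import r,cams
import cv2,numpy as np,pickle
d={}
for n in("scene","top"):
    p,z=cams.capture(n);i=cams.camera_info(n);d[n]=(p,z,i);cv2.imwrite(f"pics/{n}0.png",p)
    R,t=np.array(i["R"]),np.array(i["t"]);print(n,-R.T@t,R[2])
pickle.dump(d,open("d.pkl","wb"))
s=r.sense();print(s["time_s"],s["tcp_pos"],s["ee_rot"],s["wrist_force"],s["gripper_width"])
E
```

```text
pics
scene [-0.4876863   0.88860113  1.03416216] [ 0.61342174 -0.57857828 -0.53755087]
top [ 0.41700434 -0.09844654  1.27926972] [ 0.11157457  0.00527979 -0.99374204]
0.1 [ 0.23211334 -0.57971436  0.22158487] [[-9.28427177e-01 -3.71513585e-01 -7.95240036e-04]
 [-3.71514428e-01  9.28425477e-01  1.77873972e-03]
 [ 7.74951398e-05  1.94687344e-03 -9.99998102e-01]] [ 0.16725756 -0.15191664 -0.02989746] 0.9993668581973284
```

View pics/top0.png

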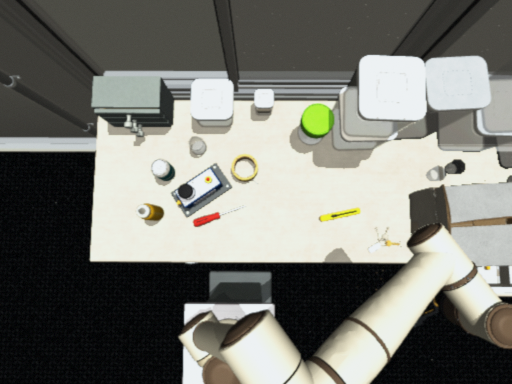

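View pics/scene0.png

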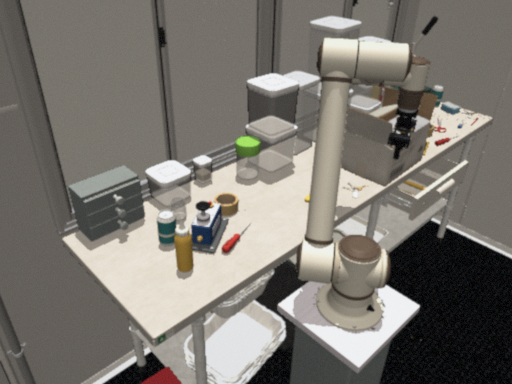

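The top view shows the knob near (186,191), the red pin near (209,180), the bottle at (151,212), the can at (162,170) and the tape at (244,168). The scene view confirms this layout, with the bottle and can close to the plunger end.

```bash
cat > h.py <<'E'
import numpy as np,cv2
def ray(i,uv,z):
    R,t,K=(np.array(i[k]) for k in("R","t","mtx"));c=-R.T@t
    d=R.T@np.linalg.solve(K,[*uv,1.]);return c+d*(z-c[2])/d[2]
def blob(m,box):
    x0,y0,x1,y1=box;q=np.zeros(m.shape,np.uint8);q[y0:y1,x0:x1]=m[y0:y1,x0:x1]
    n,l,s,c=cv2.connectedComponentsWithStats(q);k=1+np.argmax(s[1:,4]);return c[k],s[k]
def pts(z,i,box):
    x0,y0,x1,y1=box;v,u=np.mgrid[y0:y1,x0:x1];d=z[y0:y1,x0:x1]
    R,t,K=(np.array(i[k]) for k in("R","t","mtx"))
    P=np.stack([u,v,np.ones_like(u)],-1)@np.linalg.inv(K).T*d[...,None]
    return (P-t)@R
E
python3 - <<'E'
import pickle;from h import *
d=pickle.load(open("d.pkl","rb"));p,z,i=d["top"]
hsv=cv2.cvtColor(p,cv2.COLOR_BGR2HSV);H,S,V=cv2.split(hsv)
box=(165,160,235,220)
P=pts(z,i,box);h=P[...,2]
k=(h>.150)&(h<.17);print("knob depth",k.sum(),P[k].mean(0),P[k].min(0),P[k].max(0))
c,s=blob(((V<60)&(S<120)).astype(np.uint8),(175,180,200,203));print("black",c,s,ray(i,c,.158))
c,s=blob((((H<8)|(H>172))&(S>130)&(V>100)).astype(np.uint8),(200,172,218,190));print("red",c,s,ray(i,c,.112))
m=((H>100)&(H<130)&(S>120)).astype(np.uint8);c,s=blob(m,box);print("blue",c,s)
t=(h>.09)&(h<.102);q=P[t][:,:2].astype(np.float32);print("housing",len(q),cv2.minAreaRect(q))
for n,b in(("bottle",(135,200,165,225)),("can",(150,157,178,183)),("tape",(228,150,262,185)),("jar",(186,136,208,158))):
    Q=pts(z,i,b);q=Q[Q[...,2]>.03];print(n,len(q),q.mean(0),q.min(0),q.max(0))
E
```

```text
knob depth 186 [0.53640265 0.13493424 0.15923934] [0.51215547 0.11131188 0.15270963] [0.5613005  0.16061529 0.16558596]
black [185.0070922  190.85815603] [179 184  13  14 141] [0.53510289 0.13352056 0.158     ]
red [207.5 179. ] [207 179   2   1   2] [0.58050954 0.06815544 0.112     ]
blue [218.19047619 185.9047619 ] [215 182   7   7  21]
housing 604 ((0.5917968153953552, 0.13055101037025452), (0.15562592446804047, 0.14925481379032135), 33.96274948120117)
bottle 357 [0.46878792 0.25310089 0.14362936] [ 0.41700434 -0.09844654  0.03016737] [0.49744756 0.28785082 1.27926972]
can 383 [0.61425597 0.22464442 0.11038085] [ 0.41700434 -0.09844654  0.03096452] [0.64940894 0.26397184 1.27926972]
tape 231 [ 0.63099483 -0.05229763  0.07332108] [ 0.41700434 -0.09844654  0.03003923] [ 0.68116236 -0.00559491  1.27926972]
jar 162 [0.70664491 0.11424529 0.0771713 ] [ 0.41700434 -0.09844654  0.03011013] [0.74210503 0.14534072 1.27926972]
```

```bash
python3 - <<'E'
import pickle,cv2
d=pickle.load(open("d.pkl","rb"))
a=cv2.resize(d["top"][0][130:230,130:265],None,fx=5,fy=5,interpolation=cv2.INTER_CUBIC);cv2.imwrite("pics/crop.png",a)
E
```

```text
(no output)
```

View pics/crop.png

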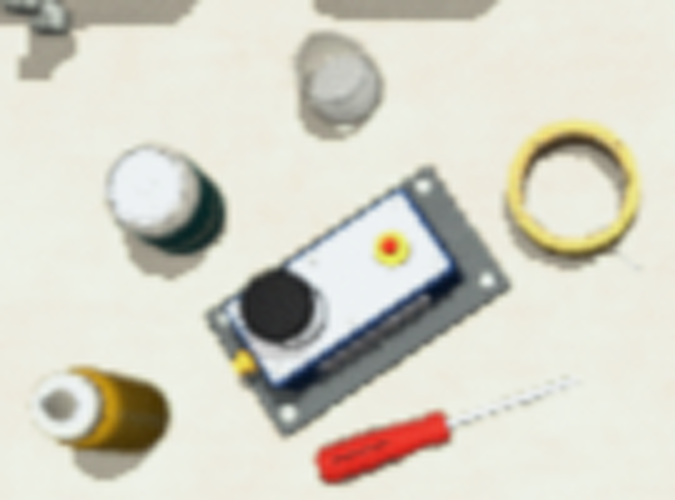

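The crop shows the knob centred about (278,305) and the pin about (390,247). That puts the knob at (0.536, 0.1345) and the pin at (0.580, 0.068), 80 mm apart as expected. The pump's y axis points at the bottle. I'll shut the fingers, turn the closing axis across that line and go over the knob.

Emit:
play_rows(
  commands="0 0 1 0 0 0; 0 0 1 0 0 0; 0.39 0.915 0 0 0 0.452; 0.39 0.915 0 0 0 0.452; 0.39 0.915 0 0 0 0.452; 0.39 0.915 0 0 0 0.452; 0.39 0.915 0 0 0 0.452; 0.39 0.915 0 0 0 0.452; 0.39 0.915 0 0 0 0.452; 0.39 0.915 0 0 0 0.452; 0.39 0.915 0 0 0 0.452; 0.39 0.915 0 0 0 0.452; 0.39 0.915 0 0 0 0.452; 0.39 0.915 0 0 0 0.452; 0.39 0.915 0 0 0 0.452; 0.39 0.915 0 0 0 0.452; 0.39 0.915 0 0 0 0.452; 0.39 0.915 0 0 0 0.452; 0.39 0.915 0 0 0 0.452; 0.39 0.915 0 0 0 0.452",
  grip=0,
)

```text
time_s: 2.1
tcp_pos: [0.4429, -0.0849, 0.2823]
ee_rot: [[0.033, -0.999, -0.001], [-0.999, -0.033, 0.0], [-0.0, 0.001, -1.0]]
wrist_force: [0.2, -0.3, 0.1]
gripper_width: 0.007
gripper_force: 0.0
```

Emit:
play_rows(
  commands="0.39 0.915 0 0 0 0.452; 0.39 0.915 0 0 0 0.452; 0.39 0.915 0 0 0 0.452; 0.39 0.915 0 0 0 0.452; 0.39 0.915 0 0 0 0.452; 0.39 0.915 0 0 0 0.452; 0.39 0.915 0 0 0 0.452; 0.39 0.915 0 0 0 0.452; 0 0 0 0 0 0; 0 0 0 0 0 0",
)

```text
time_s: 3.1
tcp_pos: [0.5362, 0.1338, 0.2817]
ee_rot: [[0.542, -0.84, -0.002], [-0.84, -0.542, -0.001], [-0.0, 0.002, -1.0]]
wrist_force: [0.6, -0.2, -0.2]
gripper_width: 0.007
gripper_force: 0.0
```

```bash
python3 - <<'E'
from station import r,cams;from h import *
i=cams.camera_info("wrist");p,z=cams.capture("wrist");cv2.imwrite("pics/w1.png",p)
P=pts(z,i,(0,0,512,384));h=P[...,2];k=(h>.154)&(h<.165)
k=k&(np.hypot(P[...,0]-.536,P[...,1]-.134)<.04);q=P[k][:,:2].astype(np.float32);print(len(q),P[k].mean(0),cv2.minEnclosingCircle(q) if len(q) else 0)
E
```

```text
1940 [0.53788857 0.13364813 0.15988073] ((0.5371869802474976, 0.13477422297000885), 0.02488361857831478)
```

View pics/w1.png

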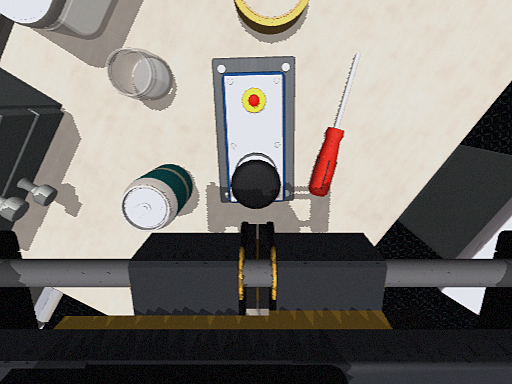

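The wrist view shows the knob at (255,182) ahead of the shut fingers. The pin is at (254,100), and the wide side of the gripper lies across the pump. The depth fit gives the knob centre as (0.5372, 0.1348). I'll descend and make the first push.

Emit:
play_rows(
  commands="0.033 0.025 -1 0 0 0; 0 0 -1 0 0 0; 0 0 -1 0 0 0; 0 0 -0.8 0 0 0; 0 0 0 0 0 0; 0 0 0 0 0 0",
)

```text
time_s: 3.75
tcp_pos: [0.5378, 0.1336, 0.1693]
ee_rot: [[0.541, -0.841, 0.001], [-0.841, -0.541, -0.0], [0.001, -0.0, -1.0]]
wrist_force: [-0.2, 0.3, 0.3]
gripper_width: 0.008
gripper_force: 0.0
```

Emit:
play_rows(
  commands="0 0 -0.3 0 0 0; 0 0 -0.3 0 0 0; 0 0 -0.2 0 0 0; 0 0 0 0 0 0; 0 0 0 0 0 0",
)

```text
time_s: 4.25
tcp_pos: [0.5393, 0.1347, 0.1475]
ee_rot: [[0.543, -0.84, 0.005], [-0.84, -0.543, 0.001], [0.002, -0.005, -1.0]]
wrist_force: [-0.7, -1.4, 10.4]
gripper_width: 0.004
gripper_force: 5.1
```

Emit:
play_rows(
  commands="0 0 -0.1 0 0 0; 0 0 -0.1 0 0 0; 0 0 0 0 0 0",
)

```text
time_s: 4.55
tcp_pos: [0.5394, 0.1347, 0.1433]
ee_rot: [[0.543, -0.839, 0.006], [-0.839, -0.543, 0.001], [0.002, -0.006, -1.0]]
wrist_force: [-5.6, -0.4, 16.3]
gripper_width: 0.006
gripper_force: 8.4
```

Emit:
play_rows(
  commands="0 0 0.3 0 0 0; 0 0 0.3 0 0 0; -0.05 0 0.3 0 0 0; 0 0 0 0 0 0; 0 0 0 0 0 0",
)

```text
time_s: 5.05
tcp_pos: [0.5355, 0.1342, 0.1651]
ee_rot: [[0.542, -0.841, -0.001], [-0.841, -0.542, -0.0], [-0.0, 0.001, -1.0]]
wrist_force: [-0.1, 0.5, -0.1]
gripper_width: 0.002
gripper_force: 0.0
```

Emit:
play_rows(
  commands="0 0 -0.3 0 0 0; 0 0 -0.3 0 0 0; 0 0 -0.3 0 0 0; 0 0 0 0 0 0; 0 0 0 0 0 0",
)

```text
time_s: 5.55
tcp_pos: [0.5367, 0.1345, 0.1432]
ee_rot: [[0.544, -0.839, 0.003], [-0.839, -0.544, -0.0], [0.002, -0.002, -1.0]]
wrist_force: [-9.4, -0.1, 26.5]
gripper_width: 0.005
gripper_force: 13.3
```

Emit:
play_rows(
  commands="0 0 0.3 0 0 0; 0 0 0.3 0 0 0; 0 0 0.3 0 0 0; 0 0 0 0 0 0; 0 0 0 0 0 0",
)

```text
time_s: 6.05
tcp_pos: [0.5354, 0.134, 0.1646]
ee_rot: [[0.542, -0.841, -0.002], [-0.841, -0.542, -0.001], [-0.001, 0.002, -1.0]]
wrist_force: [-0.3, -0.3, -0.6]
gripper_width: 0.007
gripper_force: 0.0
```

```bash
cat > pin.py <<'E'
from station import r,cams;from h import *
import pickle,sys
p,z=cams.capture("scene");i=cams.camera_info("scene")
R,t,K=(np.array(i[k]) for k in("R","t","mtx"))
def px(X):
    v=K@(R@np.array(X)+t);return v[:2]/v[2]
u=px([.580,.068,.107]);print("collar",u,"tip out",px([.580,.068,.162]),r.sense()["time_s"])
x,y=u.astype(int);c=p[y-45:y+30,x-40:x+40]
cv2.imwrite(f"pics/{sys.argv[1]}.png",cv2.resize(c,None,fx=7,fy=7,interpolation=cv2.INTER_CUBIC))
H,S,V=cv2.split(cv2.cvtColor(c,cv2.COLOR_BGR2HSV))
for n,m in(("red",((H<8)|(H>172))&(S>130)&(V>90)),("green",(H>40)&(H<85)&(S>80)&(V>50))):
    a=np.argwhere(m[:,25:55]);print(n,len(a),(a.min(0)+[y-45,x-15],a.max(0)+[y-45,x-15]) if len(a) else "")
E
python3 pin.py s1
```

```text
collar [210.36783473 203.67227444] tip out [209.82158525 190.95724273] 6.1
red 15 (array([195, 209]), array([203, 210]))
green 0
```

View pics/s1.png

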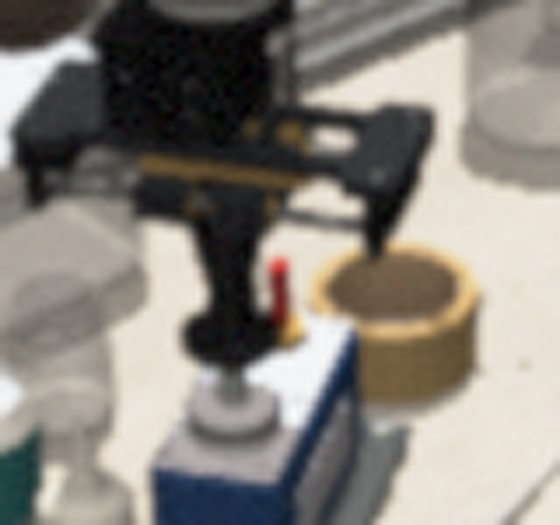

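Two strokes have brought the pin about half out: its tip is at row 195, its foot at 203. I'll make more strokes, pressing slightly less deep.

Emit:
play_rows(
  commands="0 0 -0.3 0 0 0; 0 0 -0.3 0 0 0; 0 0 -0.27 0 0 0; 0 0 0 0 0 0; 0 0 0 0 0 0; 0 0 0.3 0 0 0; 0 0 0.3 0 0 0; 0 0 0.3 0 0 0; 0 0 0 0 0 0; 0 0 0 0 0 0; 0 0 -0.3 0 0 0; 0 0 -0.3 0 0 0; 0 0 -0.3 0 0 0; 0 0 0 0 0 0; 0 0 0 0 0 0",
)

```text
time_s: 7.6
tcp_pos: [0.5366, 0.1344, 0.1433]
ee_rot: [[0.544, -0.839, 0.003], [-0.839, -0.544, -0.0], [0.002, -0.002, -1.0]]
wrist_force: [-8.0, 1.2, 22.9]
gripper_width: 0.005
gripper_force: 11.3
```

Emit:
play_rows(
  commands="0 0 0.3 0 0 0; 0 0 0.3 0 0 0; 0 0 0.3 0 0 0; 0 0 0 0 0 0; 0 0 0 0 0 0; 0 0 -0.3 0 0 0; 0 0 -0.3 0 0 0; 0 0 -0.3 0 0 0; 0 0 0 0 0 0; 0 0 0 0 0 0",
)

```text
time_s: 8.6
tcp_pos: [0.5365, 0.1343, 0.1433]
ee_rot: [[0.544, -0.839, 0.002], [-0.839, -0.544, -0.001], [0.002, -0.002, -1.0]]
wrist_force: [-8.1, 0.3, 24.1]
gripper_width: 0.008
gripper_force: 11.8
```

Emit:
play_rows(
  commands="0 0 0.3 0 0 0; 0 0 0.3 0 0 0; 0 0 0.3 0 0 0; 0 0 0 0 0 0; 0 0 0 0 0 0; 0 0 -0.3 0 0 0; 0 0 -0.3 0 0 0; 0 0 -0.3 0 0 0; 0 0 0 0 0 0; 0 0 0 0 0 0; 0 0 0.3 0 0 0; 0 0 0.3 0 0 0; 0 0 0.3 0 0 0; 0 0 0 0 0 0; 0 0 0 0 0 0",
)

```text
time_s: 10.1
tcp_pos: [0.5353, 0.134, 0.1652]
ee_rot: [[0.542, -0.841, -0.002], [-0.841, -0.542, -0.001], [-0.001, 0.002, -1.0]]
wrist_force: [0.1, -0.2, 0.1]
gripper_width: 0.005
gripper_force: 0.0
```

```bash
python3 pin.py s2
```

```text
collar [210.36783473 203.67227444] tip out [209.82158525 190.95724273] 10.15
red 18 (array([191, 208]), array([200, 210]))
green 3 (array([202, 209]), array([203, 210]))
```

View pics/s2.png

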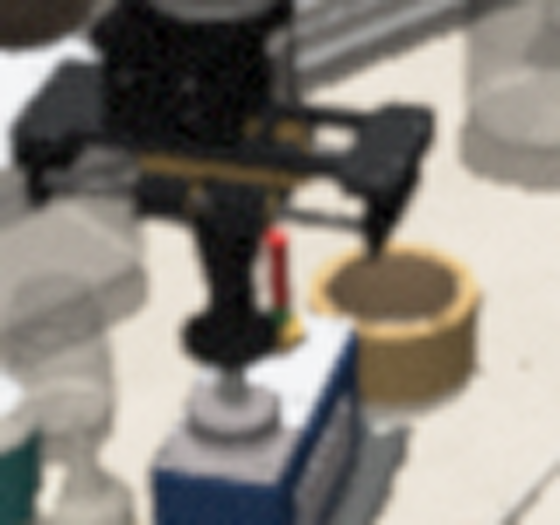

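The green band now shows at the foot and the tip is at row 191, the row predicted for fully out. I'll make two more strokes to be safe, then lift clear and check.

Emit:
play_rows(
  commands="0 0 -0.3 0 0 0; 0 0 -0.3 0 0 0; 0 0 -0.3 0 0 0; 0 0 0 0 0 0; 0 0 0 0 0 0; 0 0 0.3 0 0 0; 0 0 0.3 0 0 0; 0 0 0.3 0 0 0; 0 0 0 0 0 0; 0 0 0 0 0 0; 0 0 -0.3 0 0 0; 0 0 -0.3 0 0 0; 0 0 -0.3 0 0 0; 0 0 0 0 0 0; 0 0 0 0 0 0; 0 0 0.3 0 0 0; 0 0 0.3 0 0 0; 0 0 0.3 0 0 0; 0 0 0 0 0 0; 0 0 0 0 0 0",
)

```text
time_s: 12.15
tcp_pos: [0.5353, 0.134, 0.1652]
ee_rot: [[0.542, -0.841, -0.002], [-0.841, -0.542, -0.001], [-0.001, 0.002, -1.0]]
wrist_force: [-0.2, -0.4, -0.7]
gripper_width: 0.005
gripper_force: 0.0
```

Emit:
play_rows(
  commands="0 0 0.5 0 0 0; 0 0 1 0 0 0; 0 0 1 0 0 0; 0 0 1 0 0 0; 0 0 0.5 0 0 0; 0 0 0 0 0 0; 0 0 0 0 0 0",
)

```text
time_s: 12.85
tcp_pos: [0.5353, 0.1341, 0.2847]
ee_rot: [[0.542, -0.841, -0.003], [-0.841, -0.542, -0.001], [-0.001, 0.003, -1.0]]
wrist_force: [-0.1, -1.0, -0.1]
gripper_width: 0.005
gripper_force: 0.0
```

```bash
python3 pin.py s3; python3 - <<'E'
from station import r,cams;from h import *
i=cams.camera_info("wrist");p,z=cams.capture("wrist");cv2.imwrite("pics/w2.png",p)
P=pts(z,i,(0,0,512,384));h=P[...,2];d=lambda x,y:np.hypot(P[...,0]-x,P[...,1]-y)
k=(h>.13)&(h<.18)&(d(.537,.134)<.04);print("knob",np.median(P[k],0),len(P[k]))
k=(h>.12)&(h<.18)&(d(.58,.068)<.02);print("pin top",np.percentile(P[k],95,axis=0),np.median(P[k],0),k.sum())
print(r.sense()["wrist_force"])
E
```

```text
collar [210.36783473 203.67227444] tip out [209.82158525 190.95724273] 12.9
red 14 (array([192, 209]), array([200, 210]))
green 3 (array([203, 209]), array([204, 210]))
knob [0.53810446 0.13328258 0.16010942] 1923
pin top [0.58678284 0.07353168 0.16298921] [0.58208768 0.06911966 0.161552  ] 139
[ 0.28910198 -0.12503877 -0.00075118]
```

View pics/w2.png

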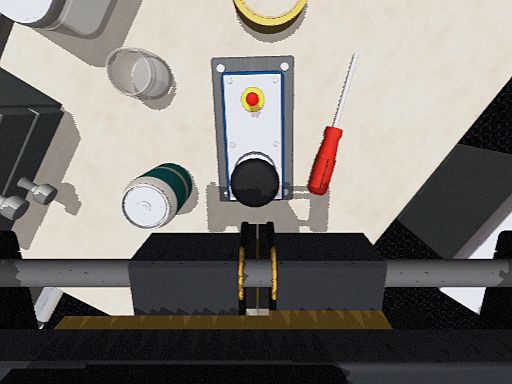

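The pin tip reads 161.6 mm against 162 mm for fully out, and the knob top is back at 160.1 mm. In the picture the pump and the things around it sit where they did before, with the knob at (255,180). The hand is clear, so I'm handing in.

```bash
python3 -c "
from station import r
print(r.finish_job())"
```

```text
the job is handed in; nothing more can be done
None
```

The job is handed in: the last images put the pin tip at 161.6 mm (162 mm is fully out) and the plunger fully up at 160.1 mm, with the hand clear and nothing round it visibly moved; the judge's verdict was not shown.

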